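Lower the soil reader's head three clicks and hold it

TASK

Push the carrier with the teal-lidded sample tin along its channel until it is fully home under the reader's head. Then take the red grip of the reader's ratchet lever and pull it down exactly three clicks, never going on towards the fourth; the lever springs back if let go, so finish while still holding the grip at the third click. Keep the tin seated upright in the carrier, and leave the other tins and glassware alone.

Things in the scene. Friction and masses are not known exactly. Their poses are not given: they have to be found in the camera images.
- reader: Bench reader, fixed: grey base plate (x -220 to +150, y +-50, 8 mm thick), white column and overhanging white housing (x -45 to +140, y +-45, z 135 to 250 mm). Origin on the bench straight below the reading head; x runs along the guide channel towards the column (the way the carrier is pushed in), y towards the lever's side, z up.
- stop (a point): Centre of the face of the black rubber stop at the channel's inner end, 36 mm in x and 21 mm in z from the reader's origin. The channel is 74 mm wide between two rails that run from x -130 to +36 mm in the reader's frame, tops 22 mm above the bench.
- head: Reading head, a dark cylinder 44 mm across with teal tip, hanging below the housing. Origin at the centre of its underside, 89 mm above the bench with the lever up; each click of the lever lowers it 6 mm. A tin on the carrier passes below it (lid top 61 mm above the bench).
- carrier: Loose carrier between the rails, 0.25-0.5 kg: grey slab 181 x 70 x 8 mm (x -145 to +36), seat ring for a tin at one end, upright orange handle at the other (30 in x, 12 in y, centred at x -125, z 8 to 58 mm). Origin on the underside, below the seat's centre; axes as the reader's. Starts 55 to 105 mm out; home = end against the stop, origin below the head. Slides with 2 to 6 N.
- sample_tin: Closed aluminium sample tin with teal lid, 56 mm across, 45 mm tall, about 0.15 kg, standing loose in the carrier's seat ring (1.5 mm play all round, ring 8 mm high). Origin at the centre of its underside.
- lever_hinge (a point): The lever's fixed pivot point beside the housing: 60 mm in x, 71 mm in y and 200 mm in z in the reader's frame. The lever turns about the line through it along the reader's y axis.
- lever_grip (a point): Centre of the red round grip bar at the lever's free end: 16 mm diameter, 78 mm long, level along the reader's y. It lies 160 mm from the pivot line and 44 mm farther out in y than the pivot. The 8 mm wide arm meets its inner end. Lever up: the arm points from the pivot to the reader's -x, 0.30 rad above level; pulled down it swings through level. Clear space all round the bar's outer part.
- lever (a joint): Ratchet lever angle, rad: 0 = fully up (start), grows as the grip is pulled down, end stop 0.86. Clicks at 0.20, 0.40, 0.60, 0.80 (32 mm of grip travel each); pull at the grip dips to 6-8 N in each click, climbs to 12-15 N some 0.07 past it, then falls steadily to the next. A spring drives it back up and clicks do not hold it: let go, it returns to 0.
- tin_red: Bystander, loose, not to be disturbed: aluminium tin with red lid, 56 mm across, 45 mm tall. Origin at the centre of its underside.
- tin_yellow: Bystander, loose, not to be disturbed: aluminium tin with yellow lid, 56 mm across, 45 mm tall. Origin at the centre of its underside.
- beaker1: Bystander, loose, not to be disturbed: empty glass beaker, 68 mm across, 85 mm tall. Origin at the centre of its underside.
- beaker2: Bystander, loose, not to be disturbed: empty glass beaker, 68 mm across, 85 mm tall. Origin at the centre of its underside.
- beaker3: Bystander, loose, not to be disturbed: empty glass beaker, 68 mm across, 85 mm tall. Origin at the centre of its underside.
- flask: Bystander, loose, not to be disturbed: glass conical flask, 84 mm across at the foot, 124 mm tall. Origin at the centre of its underside.
- bottle: Bystander, loose, not to be disturbed: glass jar with teal cap, 64 mm across, 110 mm tall. Origin at the centre of its underside.
Things that resemble listed ones, but are neither listed nor needed, are in the scene too. Leave any purple look-alike of the carrier alone.

How it is judged:
On the way, in this order (a step that is already met when the one before it is completed fails the run):
1. the carrier is fully home with the lever still up (x of carrier in the frame of reader above -0.005 m and z of carrier in the frame of reader below 0.012 m and horizontal distance between sample_tin and carrier below 0.005 m and angle between sample_tin's own z axis and vertical below 0.1 rad and value of joint lever below 0.1 rad), for 0.2 s.
2. the fingers hold the lever at its third click (x of carrier in the frame of reader above -0.005 m and z of carrier in the frame of reader below 0.012 m and value of joint lever between 0.52 and 0.68 rad and contact force between the fingers and lever_c9 above 1.5 N), for 0.3 s.
At the end, for the whole second after the job is handed in: The carrier is within 5 mm of fully home and flat in the channel, the sample tin is seated (within 5 mm of the seat's centre, upright within 0.1 rad), the lever is at the third click (0.52 to 0.68 rad), still, and the fingers press on the red grip with more than 1.5 N (all of step 2 and horizontal distance between sample_tin and carrier below 0.005 m and angle between sample_tin's own z axis and vertical below 0.1 rad and velocity of joint lever between -0.05 and 0.05 rad/s); the arm keeps its last pose, push and grip.
It fails at once if the lever went on past the third click (value of joint lever above 0.73 rad).
It fails at once if the lever was pulled before the carrier was home (value of joint lever above 0.15 rad and not (x of carrier in the frame of reader above -0.005 m and z of carrier in the frame of reader below 0.012 m)).
It fails at once if the sample tin tipped (angle between sample_tin's own z axis and vertical above 0.35 rad).
It fails at once if a bystander was disturbed (distance of any of tin_red, tin_yellow, beaker1, beaker2, beaker3, flask, bottle from where it was at the start of the episode above 0.02 m or angle between any of tin_red, tin_yellow, beaker1, beaker2, beaker3, flask, bottle's own z axis and vertical above 0.3 rad).
It also fails if it takes over 64 s, if anything falls off the work surface, if the arm or the gripper's body presses on something with over 40 N, if the wrist force passes 120 N, or if a joint passes its speed limit or range.

ROBOT

A 7-joint arm with a two-finger parallel gripper is mounted at the origin on the work surface. World frame = base frame: x ahead of the robot, y to its left, z up, the work surface at z = 0. Lengths are in m, angles in rad, forces in N, time in s.
With the tool pointing down it reaches from about 0.425 to 0.925 m from the base axis. Payload 6.8 kg.
Tool frame: the origin (TCP) lies on the centre line of the jaws, within the pads' length; the fingertips stand 25 mm ahead of it and the grasp point (between the pads) lies 6 mm ahead of it; z points along the fingers, y is the line along which they close (so a half turn about z gives the same grasp; the last joint's range is limited). The gripper opens to 85 mm and grips with 20 to 120 N. Pads are 22 mm wide; open, the fingers measure 114 mm over their backs; the gripper's body (76 mm by 85 mm) begins 54 mm behind the grasp point. The pads swing forward as they close: fully open they stand 13 mm farther back than shut.
Start: joints at [-1.371, 0.477, 0.022, 1.555, -0.011, 1.109, -0.083], TCP at [0.204, 0.643, 0.256] pointing down, gripper open.
Joint ranges: [-2.96, 2.96], [-0.34, 2.1], [-1.41, 1.46], [0.24, 2.44], [-1.37, 4.51], [0.17, 1.92], [-2.96, 2.96]. Speed limits (rad/s): [2.39, 2.39, 3.14, 3.14, 3.14, 3.14, 3.14].

INTERFACE

Orientations are given as a rotation vector (axis times angle).
In Python, from bench import status, imaging, workorder gives the robot as it stands.
- The arm moves only by the tool send_rows, never from a script. Its argument "steps" is a list of rows, each an object of numbers: "dx", "dy", "dz": the shift along the tool's x, y, z in cm; "yaw": the turn about the tool's z in degrees; "gripper": the opening, from 0 (shut) to 1 (fully open). A call has 1 to 5 rows; each row is the pose to reach, as a shift and turn from the pose commanded when the call began, along the tool's axes at that moment; what a row does not reach only later rows make up. A row lasts 1/8 s, in which the tool goes at most 62.5 mm and 10.7 degrees, less where a joint would pass 70% of its speed; a pose out of reach is approached as far as the arm can. A call with a gripper value outside its range is refused whole. The fingers move at their own pace and stop on an object; "force" is the grip in N (left out, the last holds). Time passes only in rows, so rows that repeat a pose let the fingers close. It gives the time, the measured TCP pose, the force, the opening and the grip force at its end, in the units of the state.
- status.get_obs(): the state, without advancing time (a new reading comes with each control period).
- imaging.grab_frame(name): name is "scene" or "top"; returns a dict with "color" (480x640x3 uint8, red, green, blue), "depth" (480x640 float32, m along the optical axis (not along the pixel's ray), 0 where there is no reading), "K" (3x3 intrinsics, pixels), "R" (3x3) and "t" (3): a world point X has camera coordinates R X + t. Camera axes: x right, y down, z forward; pixel columns grow to the right and rows downward; lengths in m; the calibration is good to about 2 mm. A picture is of the moment at which its call begins.
- workorder.hand_in(): hands the job in; it is judged then, once.
The state is a dict: "clock": time; "joints": joint angles; "qvel": joint speeds; "tau": joint torques, N m; "tcp_pos": TCP position; "orientation": TCP orientation; "contact_force": force on the tool from outside, world axes, zero at the start; "moment": the same for the moment, N m; "grip_width": finger opening in m; "gripper_force": force on a finger pad.
Only numpy, scipy, OpenCV 4.12 (cv2) and the standard library are available. Lean on these libraries where they do the work, as an engineer would, in place of code of your own. Each camera call takes 0.05 s, during which the arm holds its last target. There are 200 camera calls.

## Working session

There is one attempt and no reset: what is moved stays moved. The work goes in short steps, Python scripts to look and compute and a tool call to move; the robot and the scene stay as the last step left them, time stands still between calls to the robot, and variables do not carry over. Pictures are saved under pics/ and viewed, at most 10 in all, crops included, and the job is handed in when it is done.

Besides the shell and the picture viewer there is one more tool, called as a command line: name --argument value ..., lists and objects as JSON in quotes. send_rows: Moves the arm, as the interface text tells. Its arguments: {"type":"object","properties":{"steps":{"type":"array"},"force":{"type":"number"}},"required":["steps"]}

```bash
mkdir -p pics
python3 - <<'E'
from bench import status, imaging
import cv2,numpy as np
o=status.get_obs();print({k:np.round(v,3).tolist() for k,v in o.items()})
for n in("scene","top"):
    f=imaging.grab_frame(n);np.savez(f"pics/{n}0.npz",**f)
    cv2.imwrite(f"pics/{n}0.png",f["color"][...,::-1]);print(n,f["K"].tolist(),np.round(f["R"],3).tolist(),np.round(-f["R"].T@f["t"],3))
E
```

```text
{'clock': 0.0, 'joints': [-1.371, 0.478, 0.022, 1.556, -0.011, 1.109, -0.083], 'qvel': [-0.0, 0.0, -0.0, -0.0, -0.001, 0.003, -0.0], 'tau': [0.001, -59.644, 1.608, -28.12, 0.012, 0.009, -0.0], 'tcp_pos': [0.204, 0.643, 0.255], 'orientation': [-0.481, -3.104, 0.003], 'contact_force': [-0.039, -0.152, 0.331], 'moment': [-0.021, 0.078, -0.025], 'gripper_force': 0.0, 'grip_width': 0.085}
scene [[601.4976454803623, 0.0, 316.44621540032085], [0.0, 601.4976454803623, 242.14407584145513], [0.0, 0.0, 1.0]] [[0.923, 0.386, 0.002], [0.351, -0.838, -0.417], [-0.159, 0.386, -0.909]] [ 0.767 -0.533  1.505]
top [[511.17031804800575, 0.0, 328.3040080760634], [0.0, 511.17031804800575, 235.7911665488976], [0.0, 0.0, 1.0]] [[-0.003, -1.0, -0.002], [-0.995, 0.003, -0.104], [0.104, 0.002, -0.995]] [0.387 0.025 1.319]
```

View pics/scene0.png

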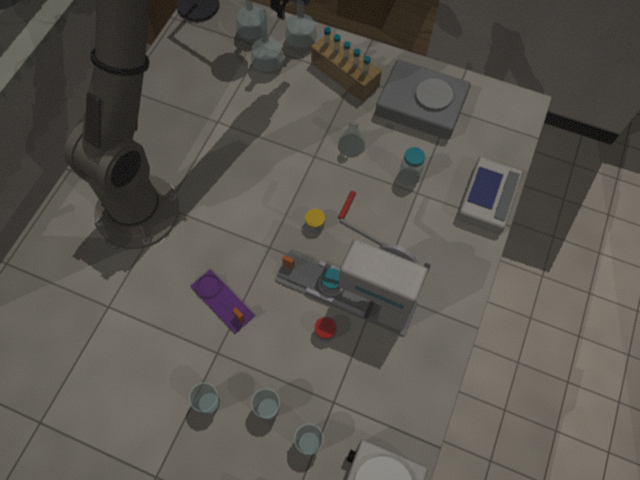

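View pics/top0.png

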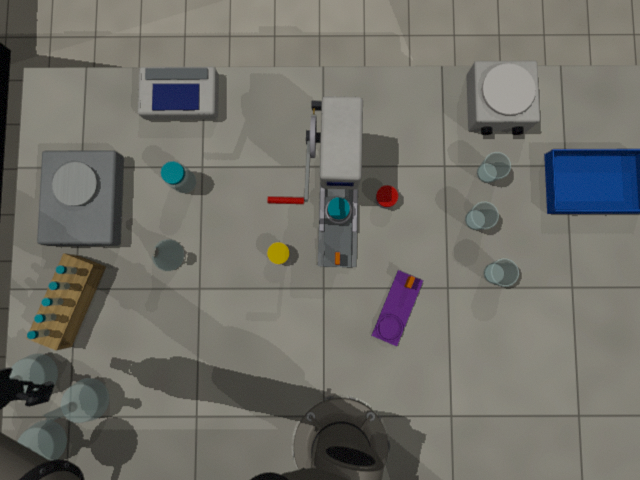

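The scene view shows the orange handle at (288,262), the teal lid at (331,278), the red grip at (347,205) and the white housing at (383,275). In the top view these are at (338,258), (339,208), (286,200) and (341,140).

Possible mix-ups in the top view:
- **Carrier:** the grey one, handle (338,258), against the purple look-alike with its handle at (410,282). I choose grey.
- **Teal lid:** the sample tin (339,208), against the bottle (173,174) and the rack caps (35–60, 270–335). I choose (339,208).
- **Red:** the long bar (286,200), against the tin_red lid (387,196). I choose the bar.

```bash
cat > h.py <<'E'
import numpy as np,cv2
from bench import imaging,status
def load(n,tag=None):
    if tag is not None: return dict(np.load(f"pics/{n}{tag}.npz"))
    return imaging.grab_frame(n)
HUE={"red":(0,6),"orange":(7,16),"teal":(84,98)}
def blob(f,c,near,rad=40):
    h=cv2.cvtColor(f["color"],cv2.COLOR_RGB2HSV);lo,hi=HUE[c]
    m=cv2.inRange(h,(lo,110,60),(hi,255,255))
    if c=="red": m|=cv2.inRange(h,(174,110,60),(180,255,255))
    z=np.zeros_like(m);cv2.circle(z,near,rad,255,-1);m&=z
    n,l,s,ce=cv2.connectedComponentsWithStats(m)
    i=1+np.argmax(s[1:,4]);return l==i
def pts(f,m):
    v,u=np.nonzero(m&(f["depth"]>0));d=f["depth"][v,u];K=f["K"]
    c=np.c_[(u-K[0,2])/K[0,0]*d,(v-K[1,2])/K[1,1]*d,d]
    return (c-f["t"])@f["R"]
def ray(f,uv):
    d=f["R"].T@np.linalg.inv(f["K"])@np.r_[uv,1];return -f["R"].T@f["t"],d/np.linalg.norm(d)
def tri(r1,r2):
    A=0;b=0
    for c,d in(r1,r2):
        P=np.eye(3)-np.outer(d,d);A=A+P;b=b+P@c
    X=np.linalg.solve(A,b);return X,[float(np.linalg.norm((np.eye(3)-np.outer(d,d))@(X-c)))for c,d in(r1,r2)]
E
python3 - <<'E'
from h import *
np.set_printoptions(precision=4,suppress=True)
S,T=load("scene",0),load("top",0)
for c,a,b in(("orange",(288,262),(338,258)),("teal",(331,278),(339,208)),("red",(347,205),(286,200))):
    r=[]
    for n,f,p in(("scene",S,a),("top",T,b)):
        m=blob(f,c,p,30);v,u=np.nonzero(m);P=pts(f,m);ztop=np.percentile(P[:,2],80)
        mr=cv2.minAreaRect(np.c_[u,v].astype(np.float32))
        Q=P[P[:,2]>ztop-.006]
        print(c,n,m.sum(),"rect",mr,"depth mean",P.mean(0),"top",np.percentile(P[:,2],[5,50,95]),"topmean",Q.mean(0),"ext",np.ptp(Q,axis=0))
        r.append(ray(f,mr[0]))
    print("  tri",*tri(*r))
# housing top: points z in 0.24-.26
for n,f in(("scene",S),("top",T)):
    P=pts(f,np.ones((480,640),bool));print(n,"bench z",np.median(P[np.abs(P[:,2])<.03][:,2]))
    H=P[(abs(P[:,2]-.25)<.008)&(P[:,0]>.4)&(P[:,0]<.9)&(abs(P[:,1])<.15)]
    print(n,"housing",len(H),np.median(H[:,2]),cv2.minAreaRect(H[:,:2].astype(np.float32)*1000))
o=np.concatenate([S["color"][190:330,260:440],],1)
cv2.imwrite("pics/crop.png",np.hstack([cv2.resize(S["color"][180:330,260:440],(400,333)),cv2.resize(T["color"][150:300,250:430],(400,333))])[...,::-1])
E
```

```text
orange scene 101 rect ((288.0, 262.0), (12.0, 10.0), 90.0) depth mean [0.465  0.0035 0.0525] top [0.0253 0.0599 0.0676] topmean [0.4645 0.0044 0.0635] ext [0.029  0.0137 0.0137]
orange top 65 rect ((337.0, 258.0), (12.0, 4.0), 90.0) depth mean [0.4638 0.0058 0.0629] top [0.039  0.0649 0.0692] topmean [0.4644 0.0057 0.0654] ext [0.0272 0.01   0.0097]
  tri [0.4645 0.0052 0.0439] [0.0005158823424830175, 0.0005158823424829587]
teal scene 132 rect ((331.8394775390625, 273.70184326171875), (14.271612167358398, 10.248741149902344), 16.699243545532227) depth mean [0.5854 0.0124 0.059 ] top [0.0531 0.0591 0.0642] topmean [0.5855 0.0119 0.0603] ext [0.0371 0.0298 0.0117]
teal top 387 rect ((338.5, 207.5), (21.0, 21.0), 90.0) depth mean [0.5895 0.0016 0.0601] top [0.0554 0.0609 0.0652] topmean [0.5898 0.0015 0.0613] ext [0.0537 0.0524 0.0112]
  tri [0.587  0.0026 0.0845] [0.0013540073927679394, 0.0013540073927677978]
red scene 161 rect ((346.79998779296875, 204.3999786376953), (5.366562843322754, 29.516094207763672), 26.56505012512207) depth mean [0.5756 0.1167 0.2521] top [0.2474 0.2522 0.2567] topmean [0.5756 0.1154 0.2528] ext [0.0144 0.0758 0.0098]
red top 249 rect ((285.0177001953125, 199.89756774902344), (36.13143539428711, 6.7911810874938965), 1.6846843957901) depth mean [0.5754 0.1169 0.2531] top [0.2488 0.2534 0.2571] topmean [0.5757 0.1165 0.2536] ext [0.015  0.0767 0.0113]
  tri [0.5757 0.118  0.25  ] [0.0003045468548925791, 0.0003045468548925887]
scene bench z -0.0016584221489632945
scene housing 3143 0.24788082435638734 ((669.889404296875, 18.786605834960938), (151.69517517089844, 292.3689880371094), 62.900333404541016)
top bench z 3.057308668206349e-05
top housing 3802 0.24964987276868478 ((669.6198120117188, 20.874267578125), (152.53265380859375, 292.1462707519531), 63.17589569091797)
```

View pics/crop.png

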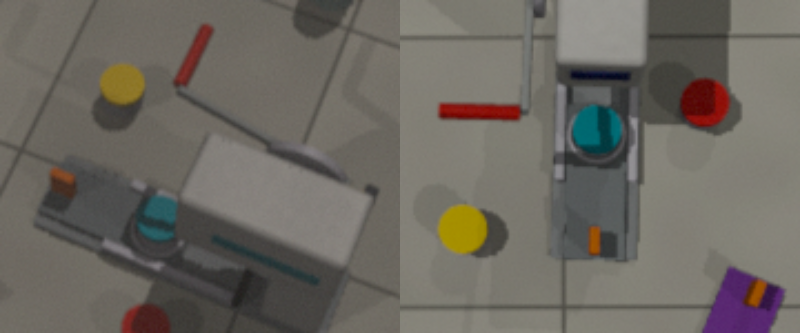

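The crop shows the grey carrier with its orange handle, the teal tin in the seat ring and the red lever bar. The purple carrier is separate. Measured heights match the text: handle top 66 mm, lid 61 mm, grip 247–250 mm. Next I refine the reader's yaw and work out the first move.

```bash
cat >> h.py <<'E'
from scipy.spatial.transform import Rotation as Ro
def go(target,ang):
    "shift (cm, tool axes) and yaw (deg) to world target; ang = direction (deg) wanted for tool y axis, mod 180"
    o=status.get_obs();R=Ro.from_rotvec(o["orientation"]).as_matrix();p=np.array(o["tcp_pos"])
    d=R.T@(np.array(target)-p)*100
    cur=np.degrees(np.arctan2(R[1,1],R[0,1]));y=-((ang-cur+90)%180-90)
    print("tcp",p,"y-axis deg",cur,"shift cm",d,"yaw",y,"toolz",R[:,2],"j7",o["joints"][6])
E
python3 - <<'E'
from h import *
np.set_printoptions(precision=4,suppress=True)
S,T=load("scene",0),load("top",0)
for n,f in(("scene",S),("top",T)):
    P=pts(f,np.ones((480,640),bool))
    H=P[(abs(P[:,2]-.249)<.008)&(P[:,0]>.6)&(P[:,0]<.85)&(P[:,1]>-.06)&(P[:,1]<.058)]
    print(n,len(H),cv2.minAreaRect(H[:,:2].astype(np.float32)*1000))
P=pts(T,blob(T,"red",(286,200),30))[:,:2];l=cv2.fitLine(P.astype(np.float32),cv2.DIST_HUBER,0,1e-3,1e-3).ravel();print("bar dir deg",np.degrees(np.arctan2(l[1],l[0]))%180)
go((.4645,.0055,.15),88.2)
E
```

```text
scene 2942 ((712.5422973632812, 5.531890869140625), (106.54503631591797, 184.21311950683594), 88.20140075683594)
top 3441 ((712.9907836914062, 5.265819549560547), (104.11527252197266, 185.7051544189453), 89.28116607666016)
bar dir deg 88.67534
tcp [0.2044 0.6428 0.2554] y-axis deg 72.36605146007307 shift cm [-44.0971 -52.8361  10.6365] yaw -15.833948539926936 toolz [-0.0004 -0.0016 -1.    ] j7 -0.08310481389308863
```

send_rows --steps '[{"dx": -4,"dy": -4.7,"yaw": -4,"gripper": 0.6},{"dx": -8,"dy": -9.5,"yaw": -8,"gripper": 0.6},{"dx": -12,"dy": -14.3,"yaw": -12,"gripper": 0.6},{"dx": -16,"dy": -19,"yaw": -16,"gripper": 0.6},{"dx": -20,"dy": -24,"yaw": -16,"gripper": 0.6}]' --force 40

```text
validation failed for argument at $.st...
```

```bash
python3 -c "
from h import *
go((.4645,.0055,.15),88.5)"
```

```text
tcp [0.20435063 0.6427925  0.25542659] y-axis deg 72.36605146007307 shift cm [-44.09706374 -52.8361133   10.63654143] yaw -16.133948539926934 toolz [-3.95097461e-04 -1.63466515e-03 -9.99998586e-01] j7 -0.08310481389308863
```

send_rows --steps '[{"dx": -4,"dy": -4.7,"dz": 0,"yaw": -4,"gripper": 0.6},{"dx": -8,"dy": -9.5,"dz": 0,"yaw": -8,"gripper": 0.6},{"dx": -12,"dy": -14.3,"dz": 0,"yaw": -12,"gripper": 0.6},{"dx": -16,"dy": -19,"dz": 0,"yaw": -16,"gripper": 0.6},{"dx": -20,"dy": -24,"dz": 0,"yaw": -16,"gripper": 0.6}]' --force 40

```text
clock: 0.72
tcp_pos: [0.3224, 0.3533, 0.2561]
orientation: [-0.044, -3.141, 0.0]
contact_force: [0.8, -0.1, 0.3]
grip_width: 0.0509
gripper_force: 0.0
```

```bash
python3 -c "
from h import *
go((.4645,.0055,.15),88.5)"
```

```text
tcp [0.3223974  0.3532592  0.25612838] y-axis deg 88.39737293474636 shift cm [-15.17739309 -34.36383755  10.61611351] yaw -0.10262706525364251 toolz [-1.18949230e-05 -9.90374617e-05 -9.99999995e-01] j7 0.5910209671770345
```

send_rows --steps '[{"dx": -2,"dy": -5.5,"dz": 0,"yaw": 0,"gripper": 0.6},{"dx": -4,"dy": -11,"dz": 0,"yaw": 0,"gripper": 0.6},{"dx": -6,"dy": -16.5,"dz": 0,"yaw": 0,"gripper": 0.6},{"dx": -8,"dy": -22,"dz": 0,"yaw": 0,"gripper": 0.6},{"dx": -10,"dy": -27.5,"dz": 2,"yaw": 0,"gripper": 0.6}]'

```text
clock: 1.35
tcp_pos: [0.4152, 0.0762, 0.2372]
orientation: [0.044, 3.138, 0.003]
contact_force: [0.3, -0.2, 0.1]
grip_width: 0.0514
gripper_force: 0.0
```

send_rows --steps '[{"dx": -3,"dy": -4,"dz": 3,"yaw": 0,"gripper": 0.6},{"dx": -5,"dy": -6.5,"dz": 7,"yaw": 0,"gripper": 0.6},{"dx": -5,"dy": -6.5,"dz": 8,"yaw": 0,"gripper": 0.6},{"dx": -5,"dy": -6.5,"dz": 8,"yaw": 0,"gripper": 0.6}]'

```text
clock: 1.85
tcp_pos: [0.4611, 0.0117, 0.1557]
orientation: [-0.044, -3.139, 0.001]
contact_force: [1.2, 0.4, 0.3]
grip_width: 0.0511
gripper_force: 0.0
```

```bash
python3 -c "
from h import *
go((.4645,.0055,.056),88.5)
for n in('top','scene'):
    f=load(n);cv2.imwrite(f'pics/{n}1.png',f['color'][...,::-1][150:330,230:470] if n=='scene' else f['color'][...,::-1][130:310,220:460])
a=cv2.imread('pics/top1.png');b=cv2.imread('pics/scene1.png');cv2.imwrite('pics/c1.png',cv2.resize(np.hstack([a,b]),(800,300)))"
```

```text
tcp [0.46113066 0.01168389 0.155696  ] y-axis deg 88.37563234156285 shift cm [-0.37824673 -0.6049515   9.96894225] yaw -0.12436765843715136 toolz [-2.40864307e-03 -2.96709911e-04 -9.99997055e-01] j7 1.5389969589373487
```

View pics/c1.png

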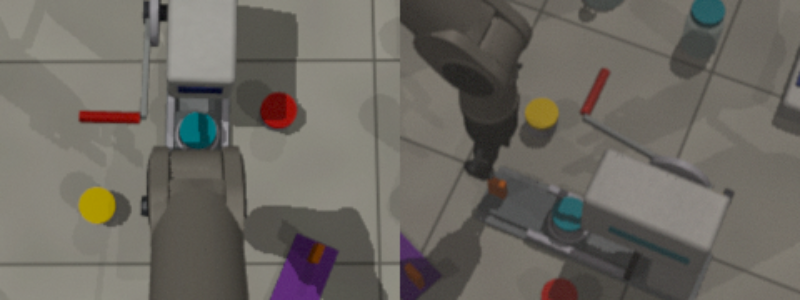

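The fingers are about 6 mm too far towards +y of the orange handle (497,186 in the crop). The bystanders, lever and wrist are clear. I correct that and descend.

send_rows --steps '[{"dx": -0.3,"dy": -0.6,"dz": 0,"yaw": 0,"gripper": 0.6},{"dx": -0.3,"dy": -0.6,"dz": 2,"yaw": 0,"gripper": 0.6},{"dx": -0.3,"dy": -0.6,"dz": 4.5,"yaw": 0,"gripper": 0.6},{"dx": -0.3,"dy": -0.6,"dz": 7,"yaw": 0,"gripper": 0.6},{"dx": -0.3,"dy": -0.6,"dz": 7,"yaw": 0,"gripper": 0.6}]'

```text
clock: 2.58
tcp_pos: [0.4642, 0.0053, 0.0858]
orientation: [-0.044, -3.139, 0.0]
contact_force: [-0.3, -0.8, -0.2]
grip_width: 0.0511
gripper_force: 0.0
```

```bash
python3 -c "
from h import *
go((.4645,.0055,.056),88.5)"
```

```text
tcp [0.4641977  0.00525028 0.08583015] y-axis deg 88.39320919837465 shift cm [-0.03546315  0.02663108  2.98294291] yaw -0.10679080162535115 toolz [-1.99995525e-03 -2.19338628e-04 -9.99997976e-01] j7 1.635234896911192
```

send_rows --steps '[{"dx": 0,"dy": 0,"dz": 1.5,"yaw": 0,"gripper": 0.6},{"dx": 0,"dy": 0,"dz": 3,"yaw": 0,"gripper": 0.6},{"dx": 0,"dy": 0,"dz": 3,"yaw": 0,"gripper": 0.6},{"dx": 0,"dy": 0,"dz": 3,"yaw": 0,"gripper": 0.3},{"dx": 0,"dy": 0,"dz": 3,"yaw": 0,"gripper": 0.0}]' --force 40

```text
clock: 3.2
tcp_pos: [0.4652, 0.0052, 0.0566]
orientation: [0.045, 3.141, 0.0]
contact_force: [-0.4, -0.0, 0.8]
grip_width: 0.0155
gripper_force: 0.0
```

send_rows --steps '[{"dx": 0,"dy": 0,"dz": 0,"yaw": 0,"gripper": 0},{"dx": 0,"dy": 0,"dz": 0,"yaw": 0,"gripper": 0},{"dx": 0,"dy": 0,"dz": 0,"yaw": 0,"gripper": 0}]'

```text
clock: 3.58
tcp_pos: [0.4652, 0.0054, 0.0567]
orientation: [0.044, 3.141, 0.001]
contact_force: [-0.5, 0.7, 5.7]
grip_width: 0.0117
gripper_force: 40.0
```

```bash
python3 -c "
from h import *
go((.5405,.0035,.056),88.5)"
```

```text
tcp [0.46522621 0.00535866 0.05671311] y-axis deg 88.37799040942835 shift cm [-7.52957083  0.02724646  0.07673487] yaw -0.1220095905716505 toolz [ 7.30063668e-04  3.82711308e-04 -9.99999660e-01] j7 1.6672036165289823
```

send_rows --steps '[{"dx": -0.6,"dy": 0,"dz": 0,"yaw": 0,"gripper": 0},{"dx": -1.8,"dy": 0,"dz": 0,"yaw": 0,"gripper": 0},{"dx": -3.2,"dy": 0,"dz": 0,"yaw": 0,"gripper": 0},{"dx": -4.6,"dy": 0,"dz": 0,"yaw": 0,"gripper": 0},{"dx": -5.6,"dy": 0,"dz": 0,"yaw": 0,"gripper": 0}]'

```text
clock: 4.2
tcp_pos: [0.5188, 0.0034, 0.0559]
orientation: [-0.045, -3.137, -0.0]
contact_force: [-6.2, 0.8, 6.3]
grip_width: 0.0117
gripper_force: 41.1
```

send_rows --steps '[{"dx": -0.4,"dy": 0,"dz": 0,"yaw": 0,"gripper": 0},{"dx": -0.8,"dy": 0,"dz": 0,"yaw": 0,"gripper": 0},{"dx": -1.2,"dy": 0,"dz": 0,"yaw": 0,"gripper": 0},{"dx": -1.4,"dy": 0,"dz": 0,"yaw": 0,"gripper": 0},{"dx": -1.4,"dy": 0,"dz": 0,"yaw": 0,"gripper": 0}]'

```text
clock: 4.82
tcp_pos: [0.5345, 0.0031, 0.056]
orientation: [-0.045, -3.14, 0.0]
contact_force: [-2.7, -0.3, -1.0]
grip_width: 0.0115
gripper_force: 40.3
```

send_rows --steps '[{"dx": -0.2,"dy": 0,"dz": 0,"yaw": 0,"gripper": 0},{"dx": -0.4,"dy": 0,"dz": 0,"yaw": 0,"gripper": 0},{"dx": -0.5,"dy": 0,"dz": 0,"yaw": 0,"gripper": 0},{"dx": -0.5,"dy": 0,"dz": 0,"yaw": 0,"gripper": 0}]'

```text
clock: 5.32
tcp_pos: [0.5402, 0.0031, 0.0562]
orientation: [0.045, 3.141, -0.0]
contact_force: [-0.3, 0.2, -5.3]
grip_width: 0.0112
gripper_force: 39.7
```

send_rows --steps '[{"dx": -0.1,"dy": 0,"dz": 0,"yaw": 0,"gripper": 0},{"dx": -0.2,"dy": 0,"dz": 0,"yaw": 0,"gripper": 0},{"dx": -0.2,"dy": 0,"dz": 0,"yaw": 0,"gripper": 0}]'

```text
clock: 5.7
tcp_pos: [0.542, 0.003, 0.0563]
orientation: [0.045, 3.141, 0.0]
contact_force: [-0.6, 0.1, -4.8]
grip_width: 0.0117
gripper_force: 39.7
```

send_rows --steps '[{"dx": -0.2,"dy": 0,"dz": 0,"yaw": 0,"gripper": 0},{"dx": -0.4,"dy": 0,"dz": 0,"yaw": 0,"gripper": 0}]'

```text
clock: 5.95
tcp_pos: [0.5426, 0.003, 0.056]
orientation: [-0.045, -3.134, -0.001]
contact_force: [-13.9, 1.0, 10.4]
grip_width: 0.0121
gripper_force: 41.8
```

Run:
```python
from h import *
np.set_printoptions(precision=4,suppress=True)
o=status.get_obs();print(o["contact_force"],o["tcp_pos"])
f=load("scene");i=f["color"][...,::-1][180:330,260:440];cv2.imwrite("pics/c2.png",cv2.resize(i,(720,600)))
```

```text
[-13.9144   1.0255  10.3634] [0.5426 0.003  0.056 ]
```

View pics/c2.png

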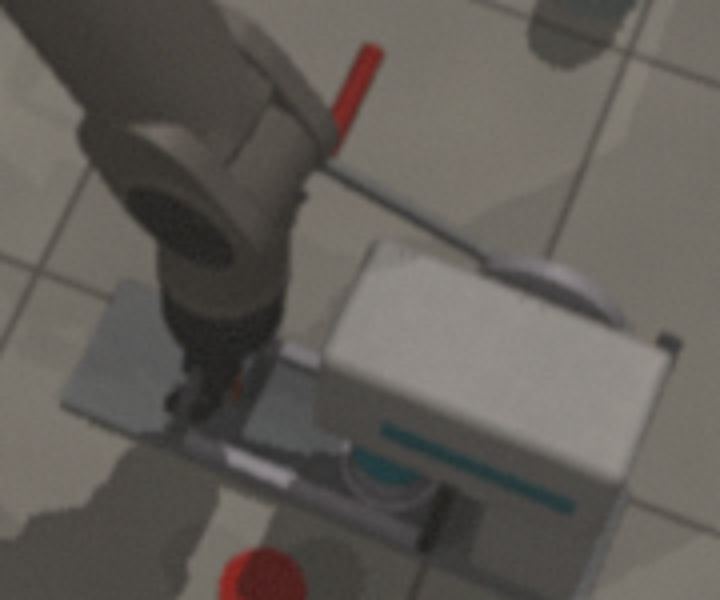

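The carrier is against the stop: 14 N reaction, handle at x≈0.542 against 0.5405 expected. The picture shows its end at the black stop (435,520) and the teal tin upright under the head (385,465). I release and retreat.

send_rows --steps '[{"dx": 0.3,"dy": 0,"dz": 0,"yaw": 0,"gripper": 0},{"dx": 0.3,"dy": 0,"dz": 0,"yaw": 0,"gripper": 0.4},{"dx": 0.3,"dy": 0,"dz": 0,"yaw": 0,"gripper": 0.5},{"dx": 0.3,"dy": 0,"dz": -2.5,"yaw": 0,"gripper": 0.5},{"dx": 0.3,"dy": 0,"dz": -5,"yaw": 0,"gripper": 0.5}]'

```text
clock: 6.62
tcp_pos: [0.5435, 0.0029, 0.1071]
orientation: [0.045, 3.14, -0.0]
contact_force: [0.5, -0.5, -0.1]
grip_width: 0.0425
gripper_force: 0.0
```

send_rows --steps '[{"dx": 4,"dy": 0,"dz": -1,"yaw": 0,"gripper": 0.6},{"dx": 9,"dy": 0,"dz": -5,"yaw": 0,"gripper": 0.8},{"dx": 9,"dy": 0,"dz": -11,"yaw": 0,"gripper": 1},{"dx": 9,"dy": 0,"dz": -17,"yaw": 0,"gripper": 1},{"dx": 9,"dy": 0,"dz": -22,"yaw": 0,"gripper": 1}]'

```text
clock: 7.25
tcp_pos: [0.4535, 0.0054, 0.3295]
orientation: [0.045, 3.138, 0.002]
contact_force: [1.4, -0.3, 0.3]
grip_width: 0.0857
gripper_force: 0.0
```

Run:
```python
from h import *
np.set_printoptions(precision=4,suppress=True)
S,T=load("scene"),load("top")
for n,f,p in(("scene",S,(347,205)),("top",T,(286,200))):
    m=blob(f,"red",p,25);P=pts(f,m);print("red",m.sum(),P.mean(0),np.median(P[:,2]))
m=blob(S,"teal",(358,290),40);print("teal scene",m.sum(),np.argwhere(m).mean(0),pts(S,m).mean(0))
m=blob(S,"orange",(320,275),40);Q=pts(S,m);print("orange",m.sum(),Q.mean(0));Q=Q[Q[:,2]>.058];print(len(Q),Q.mean(0))
m=blob(T,"orange",(338,225),40);Q=pts(T,m);print("orange top",m.sum(),Q.mean(0))
go((.574,.130,.32),178.5)
cv2.imwrite("pics/c3.png",np.hstack([cv2.resize(f["color"],(400,300)) for f in (S,T)])[...,::-1])
```

```text
red 156 [0.576  0.1166 0.2522] 0.25218196152163197
red 247 [0.5753 0.1167 0.2532] 0.2535498225866629
teal scene 2 [295.5 351.5] [ 0.653  -0.0214  0.0552]
orange 101 [ 0.5403 -0.0005  0.0527]
56 [0.5399 0.0009 0.0634]Traceback (most recent call last):
  File "<stdin>", line 8, in <module>
  File "h.py", line 13, in blob
    i=1+np.argmax(s[1:,4]);return l==i
        ~~~~~~~~~^^^^^^^^^
    return _wrapfunc(a, 'argmax', axis=axis, out=out, **kwds)
    return bound(*args, **kwds)
ValueError: attempt to get argmax of an empty sequence
```

send_rows --steps '[{"dx": -2,"dy": 2,"dz": -1,"yaw": 10,"gripper": 1},{"dx": -4,"dy": 4,"dz": -1,"yaw": 20,"gripper": 1},{"dx": -7,"dy": 7,"dz": -1,"yaw": 30,"gripper": 1},{"dx": -10,"dy": 10,"dz": -1,"yaw": 40,"gripper": 1},{"dx": -12,"dy": 12,"dz": -1,"yaw": 50,"gripper": 1}]'

```text
clock: 7.98
tcp_pos: [0.5776, 0.1236, 0.3357]
orientation: [1.375, 2.824, 0.0]
contact_force: [-1.3, -0.7, 0.4]
grip_width: 0.0854
gripper_force: 0.0
```

send_rows --steps '[{"dx": 0,"dy": 0,"dz": 0,"yaw": 10,"gripper": 1},{"dx": 0,"dy": 0,"dz": 0,"yaw": 20,"gripper": 1},{"dx": 0,"dy": 0,"dz": 0,"yaw": 30,"gripper": 1},{"dx": 0,"dy": 0,"dz": 0,"yaw": 40,"gripper": 1},{"dx": 0,"dy": 0,"dz": 0,"yaw": 40,"gripper": 1}]'

```text
clock: 8.6
tcp_pos: [0.5764, 0.1221, 0.3359]
orientation: [2.251, 2.191, -0.0]
contact_force: [0.9, -0.3, -1.1]
grip_width: 0.0853
gripper_force: 0.0
```

Run:
```python
from h import *
np.set_printoptions(precision=4,suppress=True)
go((.576,.127,.2535),178.5)
S,T=load("scene"),load("top")
for n,f,p in(("scene",S,(347,205)),("top",T,(286,200))):
    try:
        m=blob(f,"red",p,25);P=pts(f,m);print(n,m.sum(),P.mean(0))
    except ValueError: print(n,"hidden")
cv2.imwrite("pics/c3.png",np.hstack([cv2.resize(S["color"][150:330,230:470],(400,300)),cv2.resize(T["color"][110:290,220:460],(400,300))])[...,::-1])
```

```text
tcp [0.5764 0.1221 0.3359] y-axis deg -1.548792671830808 shift cm [ 0.4929 -0.0547  8.2415] yaw -0.048792671830824474 toolz [ 0.0002 -0.0004 -1.    ] j7 -0.173154972281383
scene 162 [0.5759 0.1173 0.2518]
top 49 [0.5676 0.0837 0.2942]
```

View pics/c3.png

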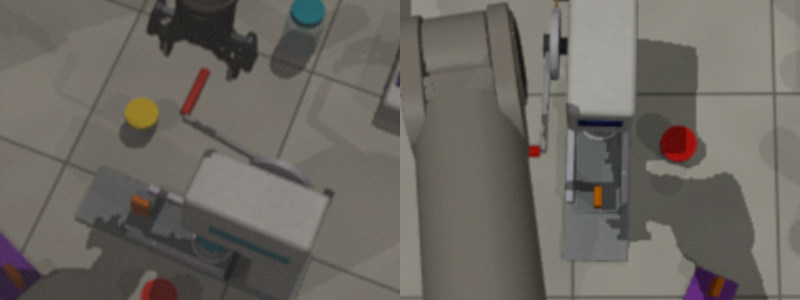

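The jaws straddle the red bar (195,92 in the scene crop), and tin_yellow, the housing and the lever arm are clear. I descend and close.

send_rows --steps '[{"dx": 0.7,"dy": 0,"dz": 2,"yaw": 0,"gripper": 1},{"dx": 0.7,"dy": 0,"dz": 5,"yaw": 0,"gripper": 1},{"dx": 0.7,"dy": 0,"dz": 7.5,"yaw": 0,"gripper": 1},{"dx": 0.7,"dy": 0,"dz": 8.2,"yaw": 0,"gripper": 1},{"dx": 0.7,"dy": 0,"dz": 8.2,"yaw": 0,"gripper": 0.6}]' --force 80

```text
clock: 9.32
tcp_pos: [0.5766, 0.1289, 0.2545]
orientation: [2.252, 2.19, -0.0]
contact_force: [0.0, 0.2, 0.7]
grip_width: 0.0696
gripper_force: 0.0
```

send_rows --steps '[{"dx": 0,"dy": 0,"dz": 0,"yaw": 0,"gripper": 0.35},{"dx": 0,"dy": 0,"dz": 0,"yaw": 0,"gripper": 0.2},{"dx": 0,"dy": 0,"dz": 0,"yaw": 0,"gripper": 0},{"dx": 0,"dy": 0,"dz": 0,"yaw": 0,"gripper": 0},{"dx": 0,"dy": 0,"dz": 0,"yaw": 0,"gripper": 0}]'

```text
clock: 9.95
tcp_pos: [0.5759, 0.1292, 0.2551]
orientation: [-2.252, -2.189, 0.001]
contact_force: [-4.8, 0.2, 6.8]
grip_width: 0.0133
gripper_force: 78.0
```

Run:
```python
from h import *
np.set_printoptions(precision=4,suppress=True)
go((.576,.127,.2535),178.5)
p=status.get_obs()["tcp_pos"]
for th in(.1,.2,.3,.4,.5,.6): print(th,160*(np.cos(.3)-np.cos(.3-th)),160*(np.sin(.3)-np.sin(.3-th)))
S=load("scene")
P=pts(S,blob(S,"red",(347,205),25));print(len(P),P.mean(0))
```

```text
tcp [0.5759 0.1292 0.2551] y-axis deg -1.6294515551656226 shift cm [-0.2195  0.0184  0.1554] yaw -0.1294515551655877 toolz [-0.0013  0.0008 -1.    ] j7 -0.14161905015044698
0.1 -3.9568141945017032 15.496140138604538
0.2 -6.346828184387174 31.309886402321826
0.3 -7.146161739903043 47.28323306581433
0.4 -6.346828184387157 63.256579729306836
0.5 -3.9568141945017032 79.07032599302413
0.6 0.0 94.56646613162866
114 [0.5745 0.1107 0.2509]
```

send_rows --steps '[{"dx": 0,"dy": -0.2,"dz": 0.7,"yaw": 0,"gripper": 0},{"dx": 0,"dy": -0.4,"dz": 1.5,"yaw": 0,"gripper": 0},{"dx": 0,"dy": -0.5,"dz": 2.3,"yaw": 0,"gripper": 0},{"dx": 0,"dy": -0.6,"dz": 3.1,"yaw": 0,"gripper": 0},{"dx": 0,"dy": -0.6,"dz": 3.1,"yaw": 0,"gripper": 0}]'

```text
clock: 10.62
tcp_pos: [0.5698, 0.1295, 0.2242]
orientation: [-2.251, -2.189, 0.0]
contact_force: [-7.6, 0.4, 11.0]
grip_width: 0.0136
gripper_force: 80.8
```

```bash
cat > chk.py <<'E'
from h import *
np.set_printoptions(precision=4,suppress=True)
go((.576,.127,.16),178.5)
S=load("scene");v=blob(S,"red",(347,215),45);P=pts(S,v);print(len(P),P.mean(0),"lever~",.3-np.arcsin((P[:,2].mean()-.0045-.2)/.16))
o=status.get_obs();print(o["contact_force"],"lever by tcp",.3-np.arcsin((o["tcp_pos"][2]-.0076-.2)/.16))
E
python3 chk.py
```

```text
tcp [0.5698 0.1295 0.2242] y-axis deg -1.5976250506917054 shift cm [-0.243   0.632   6.4173] yaw -0.09762505069170402 toolz [-0.0013  0.001  -1.    ] j7 -0.12772342633138006
113 [0.5685 0.1102 0.2219] lever~ 0.1908284611896785
[-7.3618  0.3959 11.3454] lever by tcp 0.19491391596074345
```

send_rows --steps '[{"dx": 0,"dy": 0,"dz": 0.7,"yaw": 0,"gripper": 0},{"dx": 0,"dy": -0.1,"dz": 1.5,"yaw": 0,"gripper": 0},{"dx": 0,"dy": -0.1,"dz": 2.3,"yaw": 0,"gripper": 0},{"dx": 0,"dy": 0,"dz": 3.2,"yaw": 0,"gripper": 0},{"dx": 0,"dy": 0,"dz": 3.2,"yaw": 0,"gripper": 0}]'

```text
clock: 11.3
tcp_pos: [0.5692, 0.1295, 0.191]
orientation: [-2.251, -2.189, 0.003]
contact_force: [-3.7, 0.7, 1.7]
grip_width: 0.0133
gripper_force: 84.7
```

```bash
python3 chk.py
```

```text
tcp [0.5692 0.1295 0.191 ] y-axis deg -1.5935445127996632 shift cm [-0.2294  0.6971  3.0984] yaw -0.09354451279966725 toolz [-0.0031  0.0001 -1.    ] j7 -0.10527600107101864
104 [0.5681 0.1097 0.192 ] lever~ 0.37831429266284633
[-4.9972  0.4718  1.8861] lever by tcp 0.4036903479143638
```

send_rows --steps '[{"dx": 0,"dy": 0.1,"dz": 0.7,"yaw": 0,"gripper": 0},{"dx": 0,"dy": 0.2,"dz": 1.5,"yaw": 0,"gripper": 0},{"dx": 0,"dy": 0.4,"dz": 2.3,"yaw": 0,"gripper": 0},{"dx": 0,"dy": 0.6,"dz": 2.8,"yaw": 0,"gripper": 0},{"dx": 0,"dy": 0.6,"dz": 3.0,"yaw": 0,"gripper": 0}]'

```text
clock: 11.98
tcp_pos: [0.5745, 0.1291, 0.1605]
orientation: [-2.251, -2.187, 0.005]
contact_force: [-7.0, 0.6, 3.2]
grip_width: 0.0136
gripper_force: 87.6
```

send_rows --steps '[{"dx": 0,"dy": 0,"dz": 0,"yaw": 0,"gripper": 0},{"dx": 0,"dy": 0,"dz": 0,"yaw": 0,"gripper": 0},{"dx": 0,"dy": 0,"dz": 0,"yaw": 0,"gripper": 0}]'

```text
clock: 12.35
tcp_pos: [0.5744, 0.1291, 0.1607]
orientation: [-2.251, -2.187, 0.005]
contact_force: [-7.6, 0.8, 2.3]
grip_width: 0.014
gripper_force: 87.4
```

```bash
python3 chk.py; python3 -c "
from h import *
S=load('scene');T=load('top')
cv2.imwrite('pics/c4.png',np.hstack([cv2.resize(S['color'][170:330,260:440],(400,355)),cv2.resize(T['color'][110:270,250:430],(400,355))])[...,::-1])
Q=pts(S,blob(S,'orange',(320,275),40));print(Q.mean(0))"
```

```text
tcp [0.5744 0.1291 0.1607] y-axis deg -1.6580079974534396 shift cm [-0.2018  0.1648  0.0644] yaw -0.1580079974534101 toolz [-0.0047 -0.0001 -1.    ] j7 -0.07936999856486522
101 [0.5733 0.1089 0.1627] lever~ 0.5645200579654809
[-6.1622  0.0375  1.8002] lever by tcp 0.5976811662590855
[ 0.53984157 -0.00107562  0.05288005]
```

View pics/c4.png

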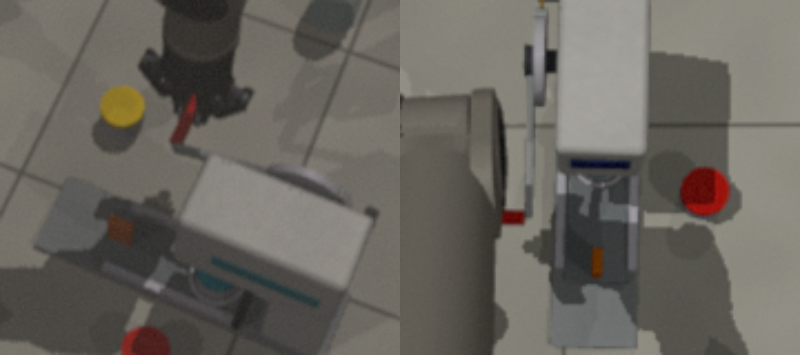

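The red bar (185,118 in the scene crop) is still in the jaws, with the lever at 0.565 by camera and 0.598 by TCP. The handle has stayed home (0.540), the tin is under the head and the bystanders are in place. I nudge 1 mm, hold and hand in.

send_rows --steps '[{"dx": 0,"dy": 0,"dz": 0.1,"yaw": 0,"gripper": 0},{"dx": 0,"dy": 0,"dz": 0.1,"yaw": 0,"gripper": 0},{"dx": 0,"dy": 0,"dz": 0.1,"yaw": 0,"gripper": 0},{"dx": 0,"dy": 0,"dz": 0.1,"yaw": 0,"gripper": 0}]'

```text
clock: 13.0
tcp_pos: [0.5746, 0.1291, 0.1599]
orientation: [-2.251, -2.187, 0.005]
contact_force: [-7.0, -0.2, 2.3]
grip_width: 0.0135
gripper_force: 87.6
```

```bash
python3 chk.py; python3 -c "
from bench import workorder
print(workorder.hand_in())"
```

```text
tcp [0.5746 0.1291 0.1599] y-axis deg -1.659393440372211 shift cm [-0.2037  0.1416 -0.0113] yaw -0.15939344037224146 toolz [-0.0042  0.     -1.    ] j7 -0.07868137216708872
98 [0.5737 0.109  0.1634] lever~ 0.559782466090936
[-6.7572  0.422   2.4403] lever by tcp 0.6027183162541736
the job is handed in; nothing more can be done
None
```

The job is handed in at about 13 s, with no verdict returned: the carrier is home against the stop, and the gripper holds the red grip at the third click (lever 0.60 rad by arm position, 0.56 by camera).

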